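# Tuck a junction-box cover under its drip flap and hold it down

### The job

Fit the loose cover to the sloping weatherproof junction box: pick it up by its grip ridge, tuck its plain rear edge under the box's hinged drip flap as far as it goes without prising the flap up, then press the cover flat on its seat against the sprung plunger. Finish while still gripping the cover and holding it pressed flat, so that a colleague can drive the screws, and leave the other things on the bench where they lie.

Things in the scene. Friction and masses are not known exactly. Their poses are not given: they have to be found in the camera images.
- jbox: Fixed grey junction box, 160 x 112 x 40 mm, tilted on a sheet-metal stand, open on top. Origin: in the seat plane (ledges the cover lies on), 57.5 mm above the bench, where the middle of the cover's underside comes when home. x runs up the 10 degree slope to the flap, away from the robot; y across; z square off the seat. All on top lies at or below the seat but rims, stop, flap, plunger.
- seat_stop (a point): Middle of the foot of the upright stop face at x = +56, y = 0, z = 0 mm of the box's frame; the cover's rear edge butts against it. 4 mm high rims run beside the seat at y = +-48.5 mm, from x = -62 to +56 mm. The seat's low end, at x = -62 mm, is open.
- flap (a joint): Light drip flap (41 x 110 x 3 mm, 60 g) across the box's upper end, hinged along y at x = +77, z = +10 mm of the box's frame. 0 = closed on its stop by its own weight; grows as it swings up (rad). Closed, it is parallel to the seat, 6.5 mm above it, and laps it from x = +56 to +36 mm. The 4 mm cover goes below it; put in aslant, it makes the flap ride up a few mm, which is fine.
- flap_edge (a point): Middle of the free edge of the flap, on its underside; at rest at x = +36, z = +6.5 mm of the box's frame.
- plunger (a joint): Sprung steel plunger (7 mm across, domed) of a switch in the box, at x = -12, y = 0 of the box's frame. 0 = out, standing 6 mm above the seat; 0.006 m = level with the seat, pushed by the flat cover. It takes 3 N to start and 6 N when level, and lifts the cover again if that is not held.
- cover_grip (a point): Centre of the grip ridge on the loose grey cover, a plate 112 (x) x 92 (y) x 4 mm, 0.1 kg. Ridge: 46 mm along x, 12 mm wide (y), 4 to 30 mm above the underside; this point is 17 mm above the underside, 68 mm from the plain rear edge (+x, goes under the flap), 44 mm from the front edge (two screw heads). z up. When home: x = -12, y = 0, z = +17 mm of the box's frame, axes alike.
- cover_rear (a point): Middle of the cover's rear edge, half-way through its thickness (2 mm above the underside); when home at x = +56, z = +2 mm of the box's frame.
- driver_red: Screwdriver lying on the bench to the left, a bystander, 26 x 190 x 27 mm; origin under its middle.
- multimeter: Hand multimeter lying on the bench to the right, a bystander, 148 x 74 x 49 mm; origin under its middle.
- beaker: White plastic beaker further back, a bystander, 52 mm across, 70 mm high; origin under its middle. It stands between two tall things behind the work to keep the gripper clear of: right of it a water bath (283 mm high, front face at x = 0.60 m, y below -0.10 m), left a meter (161 mm high, front at x = 0.58 m, y = 0.09 to 0.37 m).

How it is judged (in metres and radians):
On the way, in this order (a step that is already met when the one before it is completed fails the run):
1. the cover is lifted clear of the bench (height (world z) of cover_rear above 0.045 m), for 0.1 s.
2. its rear edge is under the flap (x of cover_rear in the frame of jbox above 0.042 m and z of cover_rear in the frame of jbox between -0.002 and 0.0075 m and y of cover_rear in the frame of jbox between -0.008 and 0.008 m), for 0.1 s.
At the end, for the whole second after the job is handed in: The cover lies flat on the seat (within 1.5 mm and 2 degrees) between the rims, its rear edge under the closed flap and within 4 mm of the stop, the plunger pushed down to within 1.5 mm of level; the gripper still holds the cover there (more than 2 N), and nothing moves (x of cover_rear in the frame of jbox between 0.052 and 0.059 m and y of cover_rear in the frame of jbox between -0.005 and 0.005 m and x of cover_grip in the frame of jbox below -0.006 m and z of cover_grip in the frame of jbox between 0.014 and 0.0185 m and angle between the z axis of cover_grip and the z axis of jbox, either way round below 0.035 rad and value of joint plunger above 0.0045 m and value of joint flap below 0.06 rad and contact force between the fingers and cover above 2 N and linear speed of cover below 0.02 m/s); the arm keeps its last pose, push and grip.
It fails at once if the flap is prised up by more than 0.2 rad (8 mm at its edge) (value of joint flap above 0.2 rad).
It fails at once if a bystander is shifted by more than 20 mm (distance of any of driver_red, multimeter, beaker from where it was at the start of the episode above 0.02 m).
It also fails if it takes over 38 s, if anything falls off the work surface, if the arm or the gripper's body presses on something with over 40 N, if the wrist force passes 120 N, or if a joint passes its speed limit or range.

### The arm

A 6-joint arm with a two-finger parallel gripper is mounted at the origin on a cart in front of the work surface, level with it; the furniture and walls round the work are solid. World frame = base frame: x ahead of the robot, y to its left, z up, the work surface at z = 0. Lengths are in m, angles in degrees, forces in N, time in s.
With the tool pointing down it reaches from about 0.25 to 0.725 m from the base axis. Payload 9.7 kg.
Tool frame: the origin (TCP) lies midway between the tips of the shut fingers; the grasp point (between the pads) lies 19 mm behind it (bot.pinch_z is the distance from the TCP to the grasp point, in m); z points along the fingers, y is the direction in which the jaws open and shut (so a half turn about z gives the same grasp; the last joint's range is limited). The gripper opens to 85 mm and grips with 20 to 120 N. Pads are 22 mm wide; open, the fingers measure 114 mm over their backs; the gripper's body (76 mm by 85 mm) begins 54 mm behind the grasp point. The pads swing forward as they close: fully open they stand 13 mm farther back than shut.
Start: joints at [67.552, 4.979, 10.078, 95.1, 0, 90], TCP at [0.21, 0.508, 0.231] pointing down, gripper open.
Joint ranges: [-179.16, 179.16], [-48.56, 103.87], [-65.8, 70.77], [-126.05, 130.52], [-82.76, 87.17], [-180, 180]. Speed limits (degrees/s): [127.2, 127.2, 147.25, 180, 180, 180].

### API

Orientations are given as [roll, pitch, yaw] about the fixed x, y, z axes, in that order (R = Rz(yaw) Ry(pitch) Rx(roll)).
In Python, from workcell import bot, imaging gives the robot as it stands.
- The arm moves only by the tool servo_tool, never from a script. Its argument "moves" is a list that holds one entry, the list of rows, each a list of 7 numbers: the turn, a rotation vector about the tool's x, y, z in rad, then the shift along the tool's x, y, z in cm, then the finger opening in cm, from 0 to 8.54. A call has 1 to 12 rows; each row shifts and turns the pose as measured when the row begins, along the tool's axes as they then stand; what a row does not reach is not made up. A row lasts 1/12 s, in which the tool goes at most 41.7 mm and 7.16 degrees, less where a joint would pass 70% of its speed; a pose out of reach is approached as far as the arm can. A call is refused whole if a number of a shift passes 4.17 or a number of a turn 0.125, either way. A call with a gripper value outside its range is refused whole. The fingers move at their own pace and stop on an object; "force" is the grip in N (left out, the last holds). Time passes only in rows, so rows that do not move let the fingers close. It gives the time, the measured TCP pose, the force and the opening at its end, in the units of the state.
- bot.get_obs(): the state, without advancing time (a new reading comes with each control period).
- imaging.camera(name): name is "scene" or "top"; returns the picture (384x512x3 uint8, blue, green, red); there is no depth.
- imaging.calibration(name): a dict with "fx", "fy", "cx", "cy" (pixels), "camera_from_world" (4x4, takes a point from world to camera coordinates). Camera axes: x right, y down, z forward; pixel columns grow to the right and rows downward; lengths in m; the calibration is good to about 2 mm. A picture is of the moment at which its call begins. calibration takes no time and is no camera call.
- bot.job_done(): hands the job in, once; it reports no verdict.
The state is a dict: "time": time; "q": joint angles; "qd": joint speeds; "joint_efforts": joint torques, N m; "ee_pos": TCP position; "tcp_rot": TCP orientation; "wrist_force": force on the tool from outside, world axes, zero at the start; "torque": the same for the moment, N m; "opening": finger opening in m.
Only numpy, scipy, OpenCV 4.12 (cv2) and the standard library are available. Lean on these libraries where they do the work, as an engineer would, in place of code of your own. Each camera call takes 0.05 s, during which the arm holds its last target.

## Working session

There is one attempt and no reset: what is moved stays moved. The work goes in short steps, Python scripts to look and compute and a tool call to move; the robot and the scene stay as the last step left them, time stands still between calls to the robot, and variables do not carry over. Pictures are saved under pics/ and viewed, and the job is handed in when it is done.

Besides the shell and the picture viewer there is one more tool, called after "Call:" as name([rows], argument=value, ...), one row to a line, values as JSON. servo_tool: Moves the arm, as the interface text tells. Its arguments: {"type":"object","properties":{"moves":{"type":"array","items":{"type":"array","items":{"type":"array","items":{"type":"number"}}}},"force":{"type":"number"}},"required":["moves"]}

```bash
mkdir -p pics; ls; python3 - <<'E'
from workcell import bot, imaging
import cv2
for n in("scene","top"):
    im=imaging.camera(n); cv2.imwrite(f"pics/{n}0.png",im)
    print(n,imaging.calibration(n))
print(bot.get_obs(),bot.pinch_z)
E
```

```text
pics
scene {'fx': 392.0138162255044, 'fy': 392.0138162255044, 'cx': 246.21463444451405, 'cy': 192.93954115635623, 'camera_from_world': array([[ 0.61843007, -0.78578903, -0.00893539, -0.45166516],
       [-0.39387181, -0.30010493, -0.86879343,  0.28108987],
       [ 0.6800068 ,  0.54080738, -0.49509406,  1.2251057 ],
       [ 0.        ,  0.        ,  0.        ,  1.        ]])}
top {'fx': 363.18012723386295, 'fy': 363.18012723386295, 'cx': 251.7324201641566, 'cy': 188.69379651716932, 'camera_from_world': array([[ 0.01777527, -0.99983947, -0.00225169, -0.13569936],
       [-0.99568647, -0.01749624, -0.09111712,  0.56434557],
       [ 0.09106309,  0.00386161, -0.99583764,  1.12248306],
       [ 0.        ,  0.        ,  0.        ,  1.        ]])}
{'time': 0.1, 'q': array([6.75507348e+01, 5.00748763e+00, 1.00395931e+01, 9.50992610e+01,
       3.10037034e-04, 9.00008405e+01]), 'qd': array([ 0.06364189,  0.04072876,  0.13569383, -0.12038694, -0.13577239,
       -0.00487841]), 'joint_efforts': array([-5.37939086e-04, -5.21563947e+01,  4.65651011e+01,  1.59980881e-02,
       -2.49713014e-05,  2.19307452e-06]), 'ee_pos': array([0.20994789, 0.50813526, 0.23066375]), 'tcp_rot': array([-1.79932844e+02, -3.09051735e-04,  1.57549894e+02]), 'wrist_force': array([ 0.75674902, -0.09300591, -0.59822337]), 'torque': array([-0.00264561,  0.01154041, -0.07806539]), 'opening': 0.08527653096160806} 0.0187
```

View pics/scene0.png

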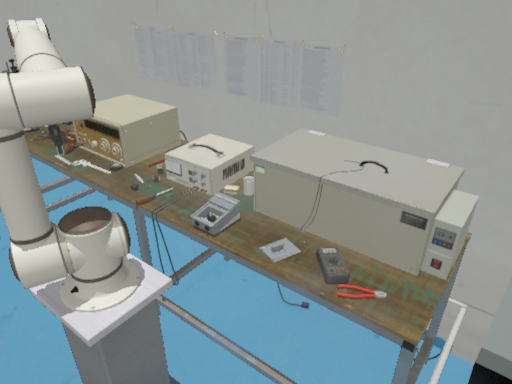

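View pics/top0.png

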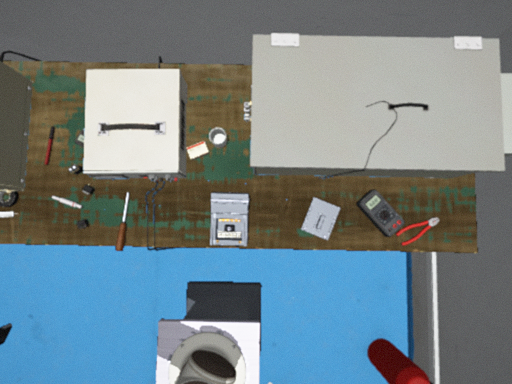

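The scene picture shows the box near (217,212) and the cover near (280,249). In the top picture the box is near (229,219), the cover near (321,218) and the multimeter near (380,211). I'll enlarge the crops next.

```bash
python3 - <<'E'
import cv2
t=cv2.imread("pics/top0.png"); s=cv2.imread("pics/scene0.png")
def c(im,x0,y0,w,h,k,n): cv2.imwrite(n,cv2.resize(im[y0:y0+h,x0:x0+w],None,fx=k,fy=k,interpolation=cv2.INTER_CUBIC))
c(t,290,185,70,60,10,"pics/tc.png")
c(t,200,185,60,70,8,"pics/tb.png")
c(s,250,225,60,50,12,"pics/sc.png")
c(s,180,180,70,60,11,"pics/sb.png")
E
```

```text
(no output)
```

View pics/tc.png

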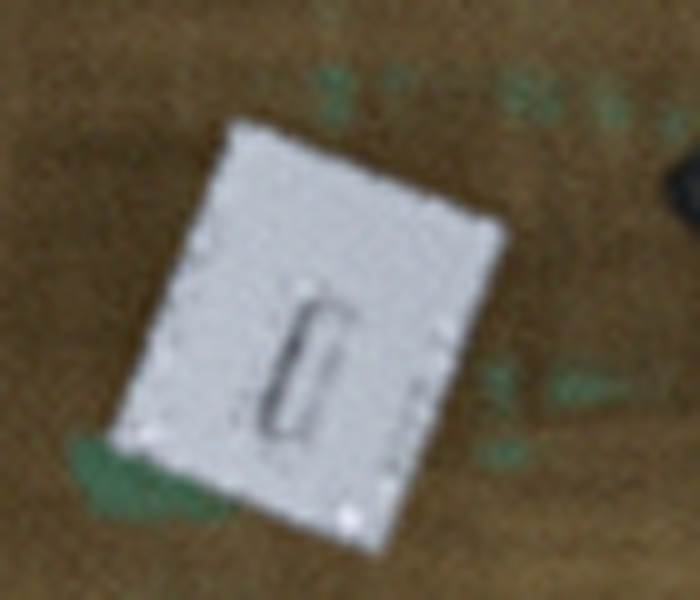

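View pics/tb.png

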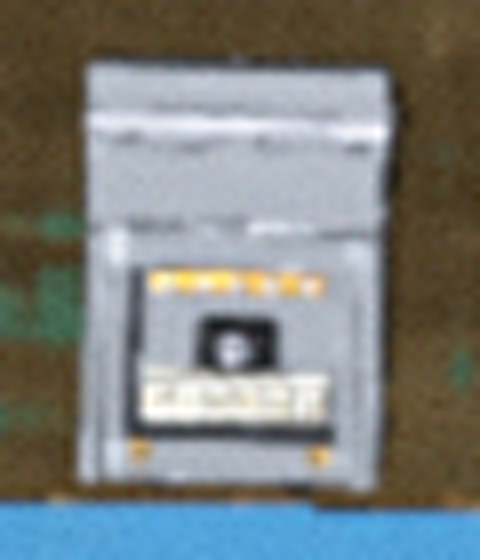

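View pics/sc.png

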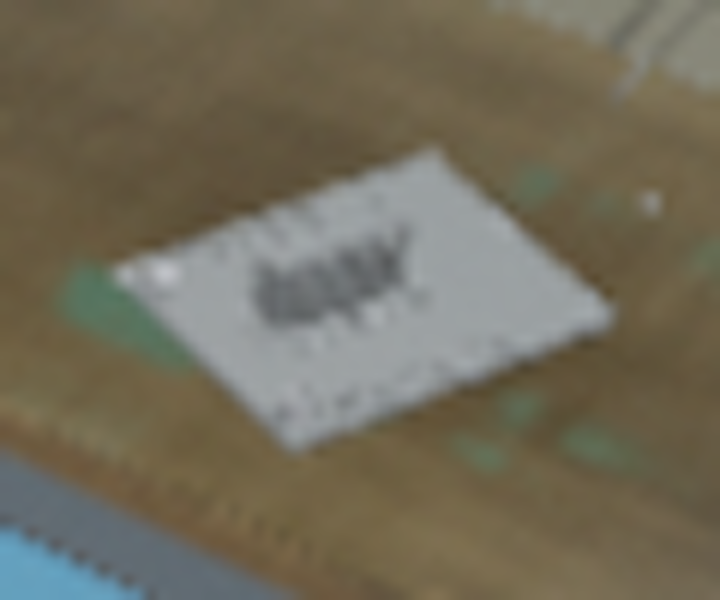

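View pics/sb.png

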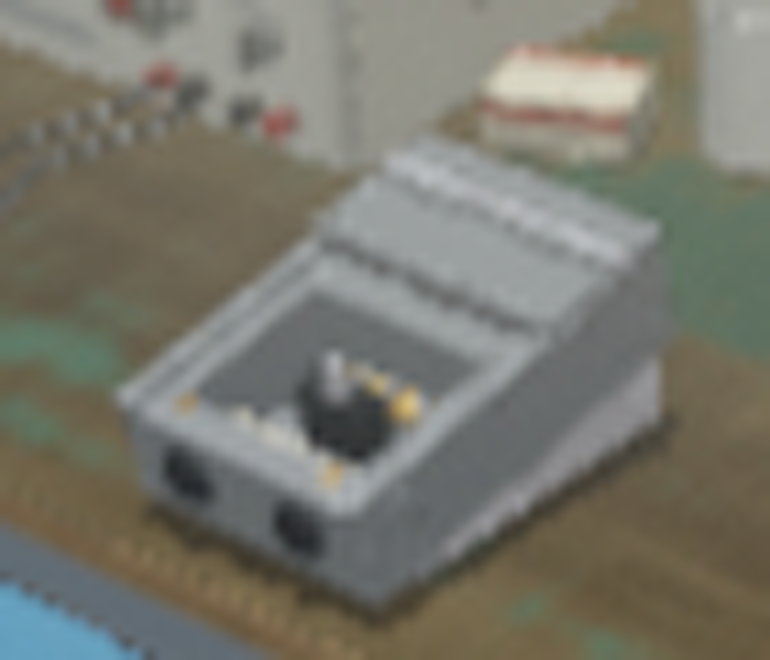

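```bash
cat > h.py <<'E'
import numpy as np, cv2
from scipy.optimize import least_squares
from scipy.spatial.transform import Rotation as R
from workcell import bot, imaging
def proj(n,P):
    c=imaging.calibration(n); T=c["camera_from_world"]
    p=np.atleast_2d(P)@T[:3,:3].T+T[:3,3]
    return np.c_[c["fx"]*p[:,0]/p[:,2]+c["cx"], c["fy"]*p[:,1]/p[:,2]+c["cy"]]
def uncrop(uv,x0,y0,k): return np.array([x0,y0])+(np.array(uv,float)+.5)/k-.5
def boxT(x,y,yaw,z=.0575):
    T=np.eye(4); T[:3,:3]=(R.from_euler('z',yaw,degrees=True)*R.from_euler('y',-10,degrees=True)).as_matrix(); T[:3,3]=[x,y,z]; return T
def ap(T,P): return np.atleast_2d(P)@T[:3,:3].T+T[:3,3]
E
python3 - <<'E'
from h import *
C=np.array([[.056,.046,.004],[.056,-.046,.004],[-.056,-.046,.004],[-.056,.046,.004]])
ct=uncrop([(235,122),(508,230),(380,552),(110,440)],290,185,10)
cs=uncrop([(435,150),(615,315),(293,450),(115,272)],250,225,12)
B=np.array([[.036,.055,.0095],[.036,-.055,.0095],[-.012,0,.006]])
bt=uncrop([(91,226),(384,230),(232,345)],200,185,8)
bs=uncrop([(318,236),(545,332),(335,356)],180,180,11)
def fit(P,obs,mk,x0):
    f=lambda v: np.concatenate([(proj(n,ap(mk(v),P))-o).ravel() for n,o in obs])
    r=least_squares(f,x0); return r
def cov(v):
    T=np.eye(4);T[:3,:3]=R.from_euler('z',v[2],degrees=True).as_matrix();T[:2,3]=v[:2];return T
for nm,o in (("top",[("top",ct)]),("scene",[("scene",cs)]),("both",[("top",ct),("scene",cs)])):
    r=fit(C,o,cov,[.5,-.3,-20]); print("cover",nm,r.x.round(4),r.fun.round(1))
    g=ap(cov(r.x),[[-.012,0,.017]]); print("grip",g.round(4))
for nm,o in (("top",[("top",bt)]),("scene",[("scene",bs)]),("both",[("top",bt),("scene",bs)])):
    r=fit(B,o,lambda v:boxT(*v),[.5,0,0]); print("box",nm,r.x.round(4),r.fun.round(1))
E
```

```text
cover top [  0.4782  -0.3467 -21.3319] [ 0.3 -0.3 -0.2 -0.2 -0.1  0.2 -0.   0.3]
grip [[ 0.467  -0.3423  0.017 ]]
cover scene [  0.4768  -0.3484 -21.4544] [-0.3  0.3  0.2  0.1 -0.  -0.3  0.1 -0.1]
grip [[ 0.4657 -0.344   0.017 ]]
cover both [  0.478   -0.3472 -21.3745] [ 0.5 -0.2 -0.  -0.1  0.1  0.3  0.2  0.4 -0.4  0.   0.1 -0.2 -0.1 -0.6
  0.  -0.3]
grip [[ 0.4668 -0.3429  0.017 ]]
box top [ 0.4545 -0.0588 -0.2316] [-0.1 -0.4 -0.2 -0.1  0.3  0.6]
box scene [ 0.4505 -0.0598 -2.3693] [-0.1 -0.9  0.1  0.1 -0.   0.7]
box both [ 0.4536 -0.0586 -0.833 ] [-0.1 -0.3 -0.2  0.3  0.2  0.9 -0.2 -1.2  0.5 -0.6  0.4  0.3]
```

```bash
python3 - <<'E'
from h import *
bt=uncrop([(91,226),(384,230),(232,345),(80,484),(378,489)],200,185,8)
bs=uncrop([(318,236),(545,332),(335,356),(120,397),(360,515)],180,180,11)
B=lambda v:np.array([[.036,.055,.0095],[.036,-.055,.0095],[-.012,0,.006],[v[3],.056,v[4]],[v[3],-.056,v[4]]])
for nm,o in (("top",[("top",bt)]),("scene",[("scene",bs)]),("both",[("top",bt),("scene",bs)])):
  for zr in (0,.004):
    f=lambda v: np.concatenate([(proj(n,ap(boxT(*v[:3]),B(list(v)+[zr])))-q).ravel() for n,q in o])
    r=least_squares(f,[.45,-.06,0,-.066]); print(nm,zr,r.x.round(4),r.fun.round(1),r.cost)
E
```

```text
top 0 [ 0.4545 -0.0582 -0.5912 -0.0662] [-0.2 -0.6 -0.4 -0.   0.1  0.6  0.6 -0.2 -0.1  0.2] 0.6519339205670989
top 0.004 [ 0.4545 -0.0583 -0.5232 -0.0652] [-0.2 -0.5 -0.3 -0.1  0.1  0.6  0.5 -0.2 -0.1  0.2] 0.5714826806152413
scene 0 [ 0.4508 -0.0592 -2.118  -0.0599] [-0.2 -0.9  0.1 -0.  -0.1  0.6  0.4  0.1 -0.1  0.2] 0.7559354304355613
scene 0.004 [ 0.4502 -0.0607 -1.3208 -0.0616] [-0.3 -0.7  0.3  0.   0.1  0.8 -0.  -0.1 -0.2 -0.1] 0.7332586890197695
both 0 [ 0.4536 -0.0583 -0.8766 -0.0643] [-0.2 -0.3 -0.3  0.4  0.1  0.9  0.5 -0.6 -0.2 -0.  -0.3 -1.2  0.5 -0.6
  0.3  0.2 -0.1  0.6 -0.1  0.4] 2.401853624001166
both 0.004 [ 0.4537 -0.0586 -0.6506 -0.0644] [-0.1 -0.3 -0.2  0.3  0.2  0.9  0.5 -0.2 -0.   0.2 -0.3 -1.2  0.5 -0.7
  0.4  0.2 -0.3 -0.1 -0.2 -0.3] 2.0743721439382976
```

```bash
cat >> h.py <<'E'
def cur():
    o=bot.get_obs(); T=np.eye(4); T[:3,:3]=R.from_euler('xyz',o["tcp_rot"],degrees=True).as_matrix(); T[:3,3]=o["ee_pos"]; return T,o
from scipy.spatial.transform import Slerp
def plan(Tt,n,open_cm,T0=None,show=True):
    if T0 is None: T0,_=cur()
    s=np.linspace(0,1,n+1); rv=(R.from_matrix(T0[:3,:3]).inv()*R.from_matrix(Tt[:3,:3])).as_rotvec()
    out=[]
    for i in range(n):
        Ra=R.from_matrix(T0[:3,:3])*R.from_rotvec(rv*s[i])
        d=Ra.inv().apply((Tt[:3,3]-T0[:3,3])/n)*100
        out.append([round(float(a),3) for a in rv/n]+[round(float(a),2) for a in d]+[open_cm])
    if show:
        for i in range(0,n,12): print(str(out[i:i+12]).replace(' ',''))
    return out
def tool(p,rpy):
    T=np.eye(4);T[:3,:3]=R.from_euler('xyz',rpy,degrees=True).as_matrix();T[:3,3]=p;return T
E
python3 - <<'E'
from h import *
plan(tool([.4668,-.3429,.12],[180,0,-21.4]),36,8.5)
E
```

```text
[[-0.0,0.0,0.087,-1.56,-1.91,0.31,8.5],[-0.0,0.0,0.087,-1.72,-1.77,0.31,8.5],[-0.0,0.0,0.087,-1.87,-1.61,0.31,8.5],[-0.0,0.0,0.087,-2.0,-1.45,0.31,8.5],[-0.0,0.0,0.087,-2.12,-1.27,0.31,8.5],[-0.0,0.0,0.087,-2.22,-1.08,0.31,8.5],[-0.0,0.0,0.087,-2.31,-0.88,0.31,8.5],[-0.0,0.0,0.087,-2.37,-0.68,0.31,8.5],[-0.0,0.0,0.087,-2.42,-0.47,0.31,8.5],[-0.0,0.0,0.087,-2.46,-0.26,0.31,8.5],[-0.0,0.0,0.087,-2.47,-0.04,0.31,8.5],[-0.0,0.0,0.087,-2.46,0.17,0.31,8.5]]
[[-0.0,0.0,0.087,-2.44,0.38,0.31,8.5],[-0.0,0.0,0.087,-2.4,0.59,0.31,8.5],[-0.0,0.0,0.087,-2.34,0.8,0.31,8.5],[-0.0,0.0,0.087,-2.26,1.0,0.31,8.5],[-0.0,0.0,0.087,-2.16,1.19,0.31,8.5],[-0.0,0.0,0.087,-2.05,1.37,0.31,8.5],[-0.0,0.0,0.087,-1.93,1.54,0.31,8.5],[-0.0,0.0,0.087,-1.79,1.71,0.31,8.5],[-0.0,0.0,0.087,-1.63,1.85,0.31,8.5],[-0.0,0.0,0.087,-1.46,1.99,0.31,8.5],[-0.0,0.0,0.087,-1.29,2.11,0.31,8.5],[-0.0,0.0,0.087,-1.1,2.21,0.31,8.5]]
[[-0.0,0.0,0.087,-0.9,2.3,0.31,8.5],[-0.0,0.0,0.087,-0.7,2.37,0.31,8.5],[-0.0,0.0,0.087,-0.49,2.42,0.31,8.5],[-0.0,0.0,0.087,-0.28,2.45,0.31,8.5],[-0.0,0.0,0.087,-0.07,2.47,0.31,8.5],[-0.0,0.0,0.087,0.15,2.46,0.31,8.5],[-0.0,0.0,0.087,0.36,2.44,0.31,8.5],[-0.0,0.0,0.087,0.57,2.4,0.31,8.5],[-0.0,0.0,0.087,0.78,2.34,0.31,8.5],[-0.0,0.0,0.087,0.98,2.27,0.31,8.5],[-0.0,0.0,0.087,1.17,2.18,0.31,8.5],[-0.0,0.0,0.087,1.35,2.07,0.31,8.5]]
```

Call:
servo_tool([
  [[0,0,0.087,-1.6,-1.9,0,8.5],[0,0,0.087,-1.7,-1.8,0,8.5],[0,0,0.087,-1.9,-1.6,0,8.5],[0,0,0.087,-2.0,-1.4,0,8.5],[0,0,0.087,-2.1,-1.3,0,8.5],[0,0,0.087,-2.2,-1.1,0,8.5],[0,0,0.087,-2.3,-0.9,0,8.5],[0,0,0.087,-2.4,-0.7,0,8.5],[0,0,0.087,-2.4,-0.5,0,8.5],[0,0,0.087,-2.5,-0.3,0,8.5],[0,0,0.087,-2.5,0,0,8.5],[0,0,0.087,-2.5,0.2,0,8.5]],
])

```text
time: 1.1
ee_pos: [0.29, 0.2115, 0.2252]
tcp_rot: [-179.6, 0.5, 95.4]
wrist_force: [0.3, 0.1, 0.7]
opening: 0.085
```

```bash
python3 - <<'E'
from h import *
plan(tool([.4668,-.3429,.12],[180,0,-21.4]),24,8.5)
E
```

```text
[[0.0,0.0,0.085,-2.37,0.52,0.45,8.5],[0.0,0.0,0.085,-2.31,0.72,0.45,8.5],[0.0,0.0,0.085,-2.24,0.91,0.45,8.5],[0.0,0.0,0.085,-2.16,1.1,0.45,8.5],[0.0,0.0,0.085,-2.06,1.28,0.45,8.5],[0.0,0.0,0.085,-1.94,1.45,0.45,8.5],[0.0,0.0,0.085,-1.81,1.61,0.45,8.5],[0.0,0.0,0.085,-1.67,1.75,0.45,8.5],[0.0,0.0,0.085,-1.52,1.89,0.44,8.5],[0.0,0.0,0.085,-1.35,2.01,0.44,8.5],[0.0,0.0,0.085,-1.18,2.12,0.44,8.5],[0.0,0.0,0.085,-0.99,2.21,0.44,8.5]]
[[0.0,0.0,0.085,-0.8,2.29,0.44,8.5],[0.0,0.0,0.085,-0.6,2.35,0.44,8.5],[0.0,0.0,0.085,-0.4,2.39,0.44,8.5],[0.0,0.0,0.085,-0.2,2.42,0.44,8.5],[0.0,0.0,0.085,0.01,2.42,0.44,8.5],[0.0,0.0,0.085,0.21,2.42,0.44,8.5],[0.0,0.0,0.085,0.42,2.39,0.44,8.5],[0.0,0.0,0.085,0.62,2.34,0.44,8.5],[0.0,0.0,0.085,0.81,2.28,0.44,8.5],[0.0,0.0,0.085,1.01,2.21,0.44,8.5],[0.0,0.0,0.085,1.19,2.11,0.44,8.5],[0.0,0.0,0.085,1.36,2.0,0.44,8.5]]
```

Call:
servo_tool([
  [[0,0,0.085,-2.4,0.5,0,8.5],[0,0,0.085,-2.3,0.7,0,8.5],[0,0,0.085,-2.2,0.9,0,8.5],[0,0,0.085,-2.2,1.1,0,8.5],[0,0,0.085,-2.1,1.3,0,8.5],[0,0,0.085,-1.9,1.4,0,8.5],[0,0,0.085,-1.8,1.6,0,8.5],[0,0,0.085,-1.7,1.8,0,8.5],[0,0,0.085,-1.5,1.9,0,8.5],[0,0,0.085,-1.4,2.0,0,8.5],[0,0,0.085,-1.2,2.1,0,8.5],[0,0,0.085,-1.0,2.2,0,8.5]],
])

```text
time: 2.1
ee_pos: [0.3704, -0.0833, 0.2254]
tcp_rot: [179.8, 0.6, 34.0]
wrist_force: [1.2, 1.2, 0.4]
opening: 0.0851
```

```bash
python3 - <<'E'
from h import *
plan(tool([.4668,-.3429,.12],[180,0,-21.4]),12,8.5)
E
```

```text
[[0.001,0.001,0.081,-0.53,2.24,0.89,8.5],[0.001,0.001,0.081,-0.35,2.28,0.89,8.5],[0.001,0.001,0.081,-0.17,2.3,0.89,8.5],[0.001,0.001,0.081,0.02,2.3,0.89,8.5],[0.001,0.001,0.081,0.2,2.3,0.89,8.5],[0.001,0.001,0.081,0.38,2.27,0.88,8.5],[0.001,0.001,0.081,0.57,2.24,0.88,8.5],[0.001,0.001,0.081,0.74,2.18,0.88,8.5],[0.001,0.001,0.081,0.92,2.12,0.88,8.5],[0.001,0.001,0.081,1.08,2.04,0.88,8.5],[0.001,0.001,0.081,1.24,1.94,0.88,8.5],[0.001,0.001,0.081,1.39,1.84,0.88,8.5]]
```

Call:
servo_tool([
  [[0,0,0.085,-0.6,2.4,0,8.5],[0,0,0.085,-0.4,2.4,0.4,8.5],[0,0,0.085,-0.2,2.4,0.9,8.5],[0,0,0.085,0,2.4,0.9,8.5],[0,0,0.085,0.2,2.4,0.9,8.5],[0,0,0.085,0.4,2.4,0.9,8.5],[0,0,0.085,0.6,2.3,0.9,8.5],[0,0,0.085,0.8,2.3,0.9,8.5],[0,0,0.085,1.0,2.2,0.9,8.5],[0,0,0.085,1.1,2.1,0.9,8.5],[0,0,0.085,1.3,2.0,0.9,8.5],[0,0,0.085,1.4,1.9,0.9,8.5]],
])

```text
time: 3.1
ee_pos: [0.4576, -0.3753, 0.127]
tcp_rot: [179.4, 0.2, -27.7]
wrist_force: [-0.3, 0.2, 0.1]
opening: 0.0847
```

```bash
python3 - <<'E'
from h import *
plan(tool([.4668,-.3429,.04],[180,0,-21.4]),10,5)
E
```

```text
[[0.001,0.0,-0.011,-0.07,-0.34,0.87,5],[0.001,0.0,-0.011,-0.06,-0.34,0.87,5],[0.001,0.0,-0.011,-0.06,-0.34,0.87,5],[0.001,0.0,-0.011,-0.06,-0.34,0.87,5],[0.001,0.0,-0.011,-0.05,-0.34,0.87,5],[0.001,0.0,-0.011,-0.05,-0.34,0.87,5],[0.001,0.0,-0.011,-0.05,-0.34,0.87,5],[0.001,0.0,-0.011,-0.04,-0.34,0.87,5],[0.001,0.0,-0.011,-0.04,-0.34,0.87,5],[0.001,0.0,-0.011,-0.04,-0.34,0.87,5]]
```

Call:
servo_tool([
  [[0,0,0,0,0,0.5,5],[0,0,-0.015,-0.1,-0.5,0.8,5],[0,0,-0.015,-0.1,-0.5,0.8,5],[0,0,-0.015,-0.1,-0.5,0.8,5],[0,0,-0.015,-0.1,-0.5,0.8,5],[0,0,-0.015,0,-0.4,0.8,5],[0,0,-0.015,0,-0.4,0.8,5],[0,0,-0.015,0,-0.4,0.8,5],[0,0,0,0,0,0,5]],
])

```text
time: 3.85
ee_pos: [0.4666, -0.3406, 0.0558]
tcp_rot: [179.6, 0.6, -21.0]
wrist_force: [-1.2, 0.2, 0.2]
opening: 0.0499
```

```bash
python3 - <<'E'
from h import *
plan(tool([.4668,-.3429,.0075],[180,0,-21.4]),8,3.5)
s=imaging.camera("scene");t=imaging.camera("top")
cv2.imwrite("pics/s1.png",cv2.resize(s[200:290,220:340],None,fx=6,fy=6,interpolation=3))
cv2.imwrite("pics/t1.png",cv2.resize(t[170:260,270:390],None,fx=6,fy=6,interpolation=3))
E
```

```text
[[0.001,0.001,0.001,0.02,0.02,0.6,3.5],[0.001,0.001,0.001,0.02,0.02,0.6,3.5],[0.001,0.001,0.001,0.02,0.02,0.6,3.5],[0.001,0.001,0.001,0.02,0.02,0.6,3.5],[0.001,0.001,0.001,0.02,0.02,0.6,3.5],[0.001,0.001,0.001,0.01,0.02,0.6,3.5],[0.001,0.001,0.001,0.01,0.03,0.6,3.5],[0.001,0.001,0.001,0.01,0.03,0.6,3.5]]
```

View pics/s1.png

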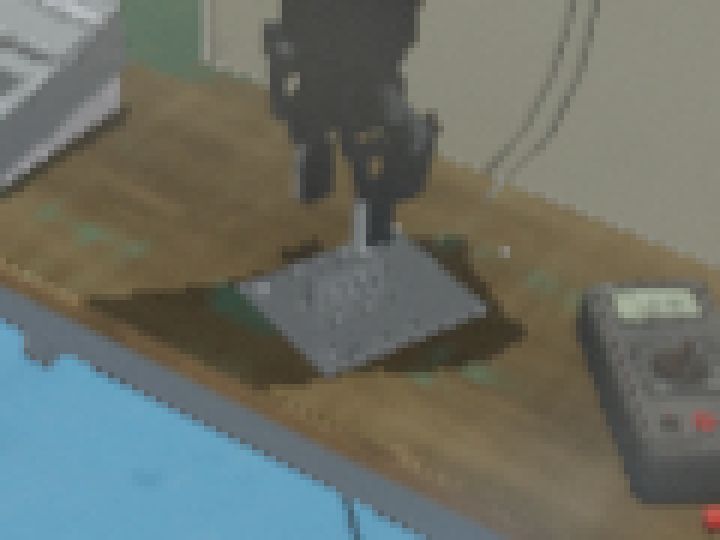

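View pics/t1.png

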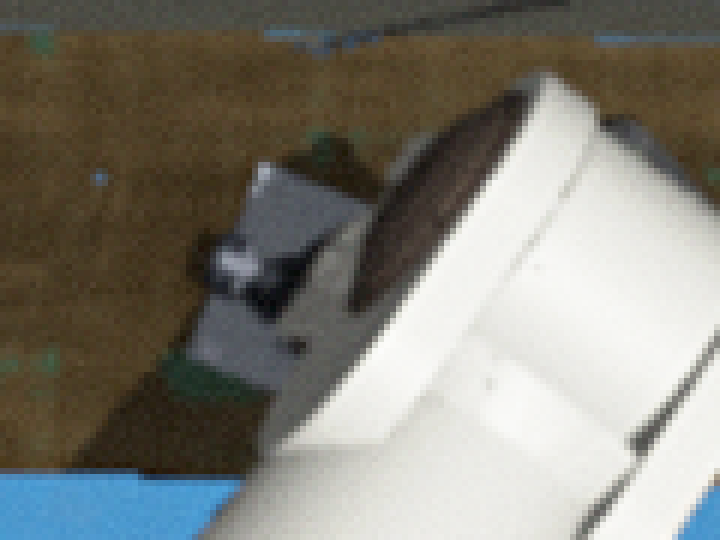

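The gripper is directly above the ridge, which sits at about (355,280) in the scene crop, and the cover hasn't moved. Descending.

Call:
servo_tool([
  [[0.001,0.001,0.001,0,0.05,0.6,4],[0.001,0.001,0.001,0,0.05,0.7,4],[0.001,0.001,0.001,0,0.05,0.7,4],[0.001,0.001,0.001,0,0.05,0.7,3.5],[0.001,0.001,0.001,0,0.05,0.6,3.5],[0.001,0.001,0.001,0,0.05,0.5,3.5],[0,0.001,0,0,0,0.4,3.5],[0,0,0,0,0,0.2,3.5],[0,0,0,0,0,0,3.5]],
])

```text
time: 4.7
ee_pos: [0.4655, -0.3465, 0.0098]
tcp_rot: [179.9, -0.0, -21.6]
wrist_force: [-0.2, 0.3, -0.2]
opening: 0.0348
```

```bash
python3 - <<'E'
from h import *
plan(tool([.4668,-.3429,.0075],[180,0,-21.4]),2,3)
E
```

```text
[[0.001,-0.0,-0.002,-0.01,-0.19,0.11,3],[0.001,-0.0,-0.002,-0.01,-0.19,0.11,3]]
```

Call:
servo_tool([
  [[0,0,0,0,-0.2,0.15,3],[0,0,0,0,-0.1,0.1,3],[0,0,0,0,0,0,2],[0,0,0,0,0,0,1],[0,0,0,0,0,0,0.8],[0,0,0,0,0,0,0.8],[0,0,0,0,0,0,0.8]],
], force=70)

```text
time: 5.28
ee_pos: [0.4673, -0.3436, 0.008]
tcp_rot: [179.8, -0.1, -21.6]
wrist_force: [0.5, -0.7, -1.5]
opening: 0.0103
```

```bash
python3 - <<'E'
from h import *
print(cur()[1])
s=imaging.camera("scene")
cv2.imwrite("pics/s2.png",cv2.resize(s[220:280,240:320],None,fx=9,fy=9,interpolation=3))
E
```

```text
{'time': 5.2833, 'q': array([-3.62635466e+01,  1.05409556e+01, -8.56914294e+00,  7.07388427e+01,
       -1.19714362e-01,  1.65329147e+02]), 'qd': array([-0.02245724,  0.02075686,  0.07109933, -0.07651834, -0.02444546,
        0.00266193]), 'joint_efforts': array([ 2.04222155e-02, -5.78961289e+01,  4.61513364e+01, -3.75958707e-02,
       -3.50134338e-03,  9.65054023e-04]), 'ee_pos': array([ 0.46731452, -0.34355763,  0.00797619]), 'tcp_rot': array([ 1.79845931e+02, -1.15814150e-01, -2.15926961e+01]), 'wrist_force': array([ 0.54028641, -0.7024621 , -1.51673014]), 'torque': array([0.01696398, 0.01709609, 0.02665659]), 'opening': 0.01030465410053195}
```

View pics/s2.png

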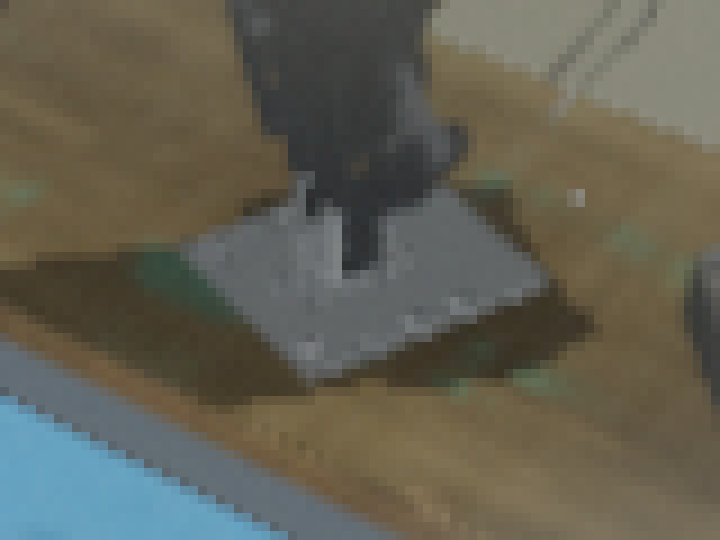

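The fingers are on the ridge at about (355,250) in the crop. The reported opening is 10.3 mm. I'll lift and check.

Call:
servo_tool([
  [[0,0,0,0,0,0,0.8],[0,0,0,0,0,-0.3,0.8],[0,0,0,0,0,-0.6,0.8],[0,0,0,0,0,-1,0.8],[0,0,0,0,0,-1,0.8],[0,0,-0.03,0,0,-1,0.8],[0,0,-0.05,0,0,-1,0.8],[0,0,-0.05,0,0,-1,0.8],[0,0,-0.05,0,0,-1,0.8],[0,0,-0.05,0,0,-1,0.8],[0,0,-0.05,0,0,-1,0.8],[0,0,-0.05,0,0,-1,0.8]],
])

```text
time: 6.33
ee_pos: [0.4671, -0.3433, 0.1193]
tcp_rot: [179.7, -0.2, -1.9]
wrist_force: [0.3, -0.3, -1.3]
opening: 0.0108
```

```bash
python3 - <<'E'
from h import *
s=imaging.camera("scene")
cv2.imwrite("pics/s3.png",cv2.resize(s[180:270,220:340],None,fx=6,fy=6,interpolation=3))
E
```

```text
(no output)
```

View pics/s3.png

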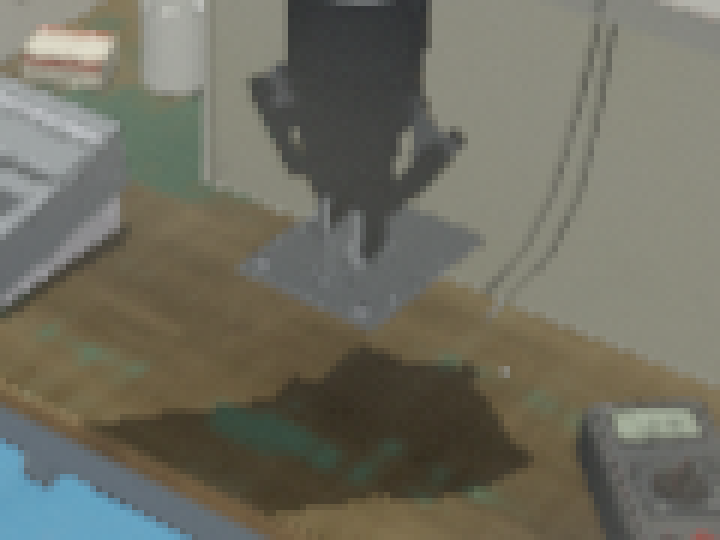

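```bash
cat >> h.py <<'E'
BOX=[.4537,-.0586,-.7]
GX=.0675; GH=.008
def place(xr,zr,a,y=0.,box=None,dyaw=0):
    T=boxT(*(box or BOX)); Ra=R.from_euler('y',a,degrees=True)
    M=np.eye(4); M[:3,:3]=T[:3,:3]@R.from_euler('z',dyaw,degrees=True).as_matrix()@(Ra*R.from_euler('x',180,degrees=True)).as_matrix()
    M[:3,3]=ap(T,np.array([xr,y,zr])+Ra.apply([-GX,0,GH]))[0]; return M
def where():
    T,o=cur(); B=boxT(*BOX); M=np.linalg.inv(B)@T
    Rc=R.from_matrix(M[:3,:3])*R.from_euler('x',180,degrees=True)
    p=M[:3,3]+Rc.apply([GX,0,-GH])
    print("t",o["time"],"rear mm",(p*1e3).round(1),"rpy in box",Rc.as_euler('xyz',degrees=True).round(2),"F box",(B[:3,:3].T@o["wrist_force"]).round(1),"tq",(B[:3,:3].T@o["torque"]).round(2),"open",round(o["opening"]*1e3,1),"q6",o["q"][5].round(1))
E
python3 - <<'E'
from h import *
where()
M=place(-.005,.05,7); print(M[:3,3].round(3))
plan(M,22,.8)
E
```

```text
t 6.3833 rear mm [  93.7 -286.3   41.1] rpy in box [-0.55  9.67 -1.05] F box [0.7 1.3 1.1] tq [-0.02  0.02  0.07] open 10.9 q6 145.5
[ 0.372 -0.058  0.11 ]
[[0.0,0.002,-0.001,-0.47,-1.29,0.04,0.8],[0.0,0.002,-0.001,-0.47,-1.29,0.04,0.8],[0.0,0.002,-0.001,-0.47,-1.29,0.04,0.8],[0.0,0.002,-0.001,-0.47,-1.29,0.04,0.8],[0.0,0.002,-0.001,-0.47,-1.29,0.04,0.8],[0.0,0.002,-0.001,-0.47,-1.29,0.04,0.8],[0.0,0.002,-0.001,-0.47,-1.29,0.04,0.8],[0.0,0.002,-0.001,-0.47,-1.29,0.04,0.8],[0.0,0.002,-0.001,-0.47,-1.29,0.04,0.8],[0.0,0.002,-0.001,-0.46,-1.29,0.04,0.8],[0.0,0.002,-0.001,-0.46,-1.29,0.04,0.8],[0.0,0.002,-0.001,-0.46,-1.29,0.04,0.8]]
[[0.0,0.002,-0.001,-0.46,-1.29,0.03,0.8],[0.0,0.002,-0.001,-0.46,-1.29,0.03,0.8],[0.0,0.002,-0.001,-0.46,-1.29,0.03,0.8],[0.0,0.002,-0.001,-0.46,-1.29,0.03,0.8],[0.0,0.002,-0.001,-0.46,-1.29,0.03,0.8],[0.0,0.002,-0.001,-0.46,-1.29,0.03,0.8],[0.0,0.002,-0.001,-0.46,-1.29,0.03,0.8],[0.0,0.002,-0.001,-0.46,-1.29,0.03,0.8],[0.0,0.002,-0.001,-0.45,-1.29,0.03,0.8],[0.0,0.002,-0.001,-0.45,-1.3,0.03,0.8]]
```

Call:
servo_tool([
  [[0,0.002,0,-0.8,-1.2,-0.1,0.8],[0,0.002,0,-0.8,-1.3,0,0.8],[0,0.002,0,-0.8,-1.3,0,0.8],[0,0.002,0,-0.8,-1.3,0,0.8],[0,0.002,0,-0.7,-1.3,0,0.8],[0,0.002,0,-0.7,-1.3,0,0.8],[0,0.002,0,-0.7,-1.3,0,0.8],[0,0.002,0,-0.6,-1.3,0,0.8],[0,0.002,0,-0.6,-1.3,0,0.8],[0,0.002,0,-0.6,-1.3,0,0.8],[0,0.002,0,-0.5,-1.3,0,0.8],[0,0.002,0,-0.5,-1.3,0,0.8]],
])

```text
time: 7.38
ee_pos: [0.3912, -0.1826, 0.129]
tcp_rot: [179.2, -2.4, -2.8]
wrist_force: [-0.0, 0.6, -0.5]
opening: 0.0108
```

```bash
python3 - <<'E'
from h import *
where()
plan(place(-.005,.04,7),11,.8)
E
```

```text
t 7.3833 rear mm [  18.2 -127.3   64.2] rpy in box [-1.11  7.54 -2.09] F box [-0.1  0.6 -0.5] tq [ 0.03  0.04 -0.02] open 10.8 q6 157.6
[[0.001,0.001,-0.003,-0.22,-1.13,0.24,0.8],[0.001,0.001,-0.003,-0.22,-1.13,0.24,0.8],[0.001,0.001,-0.003,-0.21,-1.13,0.24,0.8],[0.001,0.001,-0.003,-0.21,-1.13,0.24,0.8],[0.001,0.001,-0.003,-0.21,-1.13,0.24,0.8],[0.001,0.001,-0.003,-0.2,-1.13,0.24,0.8],[0.001,0.001,-0.003,-0.2,-1.13,0.24,0.8],[0.001,0.001,-0.003,-0.2,-1.13,0.24,0.8],[0.001,0.001,-0.003,-0.19,-1.13,0.25,0.8],[0.001,0.001,-0.003,-0.19,-1.13,0.25,0.8],[0.001,0.001,-0.003,-0.19,-1.13,0.25,0.8]]
```

Call:
servo_tool([
  [[0.002,0.001,-0.003,-0.2,-1.2,0.1,0.8],[0.002,0.001,-0.003,-0.2,-1.2,0.2,0.8],[0.002,0.001,-0.003,-0.2,-1.2,0.2,0.8],[0.002,0.001,-0.003,-0.2,-1.2,0.2,0.8],[0.002,0.001,-0.003,-0.2,-1.2,0.2,0.8],[0.002,0.001,-0.003,-0.2,-1.2,0.2,0.8],[0.002,0.001,-0.003,-0.2,-1.1,0.2,0.8],[0.001,0.001,-0.003,-0.2,-1.1,0.2,0.8],[0.001,0.001,-0.003,-0.2,-1.0,0.2,0.8],[0.001,0,-0.003,-0.1,-0.5,0.1,0.8],[0,0,0,0,0,0,0.8],[0,0,0,0,0,0,0.8]],
])

```text
time: 8.38
ee_pos: [0.3775, -0.0644, 0.1142]
tcp_rot: [-179.9, -3.5, -1.4]
wrist_force: [0.5, -1.2, -1.4]
opening: 0.0102
```

```bash
python3 - <<'E'
from h import *
where()
plan(place(.015,.02,7),8,.8)
s=imaging.camera("scene");t=imaging.camera("top")
cv2.imwrite("pics/s4.png",cv2.resize(s[165:245,170:260],None,fx=7,fy=7,interpolation=3))
cv2.imwrite("pics/t4.png",cv2.resize(t[175:260,190:280],None,fx=7,fy=7,interpolation=3))
E
```

```text
t 8.3833 rear mm [ 1.  -7.5 53.5] rpy in box [ 0.01  6.46 -0.68] F box [ 0.3 -1.2 -1.5] tq [-0.04  0.08 -0.01] open 10.2 q6 171.2
[[-0.0,-0.001,-0.001,0.22,-0.09,0.39,0.8],[-0.0,-0.001,-0.001,0.22,-0.09,0.39,0.8],[-0.0,-0.001,-0.001,0.22,-0.09,0.39,0.8],[-0.0,-0.001,-0.001,0.22,-0.09,0.39,0.8],[-0.0,-0.001,-0.001,0.22,-0.09,0.39,0.8],[-0.0,-0.001,-0.001,0.22,-0.09,0.39,0.8],[-0.0,-0.001,-0.001,0.22,-0.08,0.39,0.8],[-0.0,-0.001,-0.001,0.22,-0.08,0.39,0.8]]
```

View pics/s4.png

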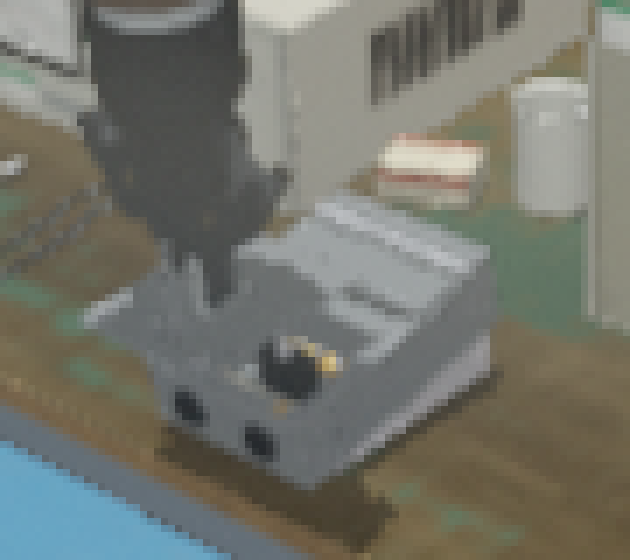

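View pics/t4.png

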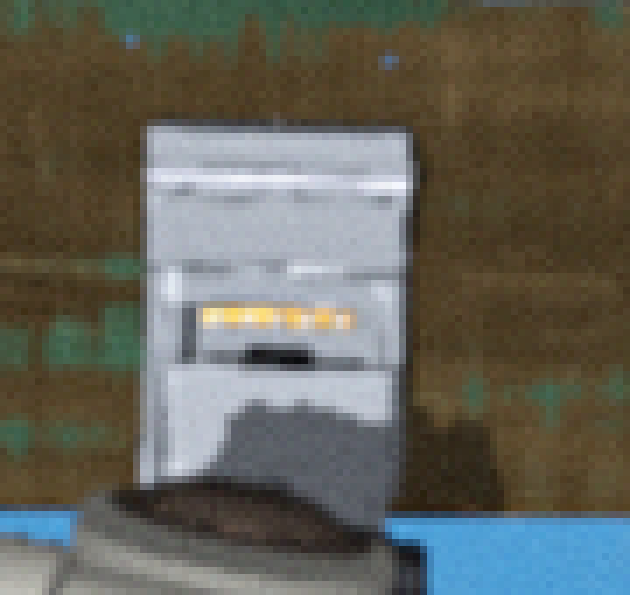

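```bash
python3 - <<'E'
from h import *
T,o=cur(); Rc=T[:3,:3]@np.diag([1,-1,-1.])
P=T[:3,3]+np.array([[GX,.046,-GH+.004],[GX,-.046,-GH+.004]])@Rc.T
print(proj("top",P).round(2), uncrop([(165,368),(402,365)],190,175,7).round(2))
Q=T[:3,3]+np.array([[GX,-.046,-GH],[-.0445,-.046,-GH],[-.0445,.046,-GH+.002]])@Rc.T
print(proj("scene",Q).round(2), uncrop([(330,290),(165,380),(85,322)],170,165,7).round(2))
E
```

```text
[[214.5  226.76]
 [246.32 228.12]] [[213.14 227.14]
 [247.   226.71]]
[[221.34 205.17]
 [199.2  220.21]
 [180.89 210.67]] [[216.71 206.  ]
 [193.14 218.86]
 [181.71 210.57]]
```

```bash
python3 - <<'E'
from h import *
t=imaging.camera("top")
cv2.imwrite("pics/t5.png",cv2.resize(t[205:245,200:260],None,fx=13,fy=13,interpolation=3))
E
```

```text
(no output)
```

View pics/t5.png

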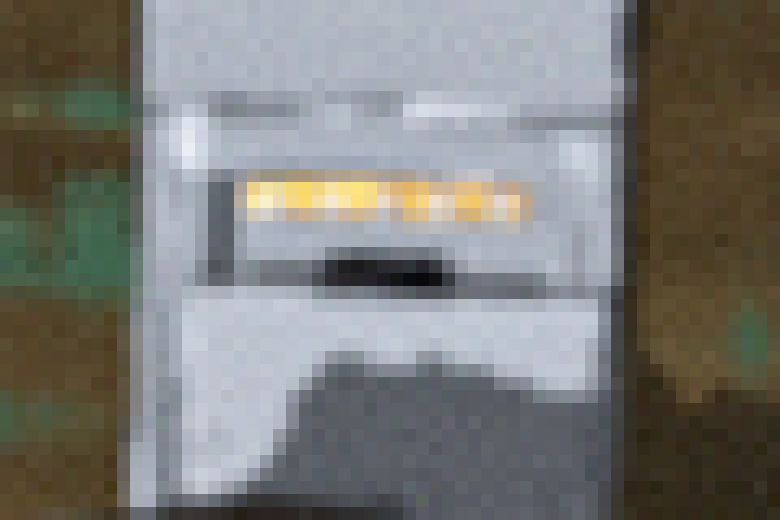

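```bash
sed -i 's/^BOX=.*/BOX=[.4537,-.0586,-1.0]/' h.py; python3 - <<'E'
from h import *
print(proj("top",ap(boxT(*BOX),[[.036,.055,.0095],[.036,-.055,.0095]])), uncrop([(142,104),(622,124)],200,205,13))
where()
plan(place(.015,.020,7),8,.8)
E
```

```text
[[210.91031581 212.39581623]
 [247.39756215 213.6827206 ]] [[210.46153846 212.53846154]
 [247.38461538 214.07692308]]
t 8.5333 rear mm [ 1.1 -8.1 53.4] rpy in box [ 0.06  6.47 -0.43] F box [ 0.4 -0.3 -0.1] tq [ 0.    0.06 -0.04] open 10.5 q6 171.2
[[-0.0,-0.001,-0.001,0.22,-0.1,0.39,0.8],[-0.0,-0.001,-0.001,0.22,-0.1,0.39,0.8],[-0.0,-0.001,-0.001,0.22,-0.1,0.39,0.8],[-0.0,-0.001,-0.001,0.22,-0.1,0.39,0.8],[-0.0,-0.001,-0.001,0.22,-0.1,0.39,0.8],[-0.0,-0.001,-0.001,0.22,-0.1,0.39,0.8],[-0.0,-0.001,-0.001,0.22,-0.1,0.39,0.8],[-0.0,-0.001,-0.001,0.22,-0.1,0.39,0.8]]
```

Call:
servo_tool([
  [[0,-0.001,-0.001,0.2,-0.1,0.3,0.8],[0,-0.001,-0.001,0.2,-0.1,0.4,0.8],[0,-0.001,-0.001,0.2,-0.1,0.4,0.8],[0,-0.001,-0.001,0.2,-0.1,0.4,0.8],[0,-0.001,-0.001,0.2,-0.1,0.4,0.8],[0,-0.001,-0.001,0.2,-0.1,0.4,0.8],[0,-0.001,-0.001,0.2,-0.1,0.3,0.8],[0,0,0,0.1,0,0.1,0.8],[0,0,0,0,0,0,0.8]],
])

```text
time: 9.28
ee_pos: [0.3961, -0.0588, 0.0843]
tcp_rot: [-179.9, -3.0, -1.1]
wrist_force: [0.4, -0.6, -1.1]
opening: 0.0106
```

```bash
python3 - <<'E'
from h import *
where()
plan(place(.028,.0015,7),8,.8)
E
```

```text
t 9.2833 rear mm [13.9 -1.3 20.2] rpy in box [ 0.08  7.02 -0.14] F box [ 0.3 -0.6 -1.1] tq [ 0.02  0.13 -0.  ] open 10.6 q6 172.4
[[-0.0,0.0,-0.0,0.2,-0.01,0.21,0.8],[-0.0,0.0,-0.0,0.2,-0.01,0.21,0.8],[-0.0,0.0,-0.0,0.2,-0.01,0.21,0.8],[-0.0,0.0,-0.0,0.2,-0.01,0.21,0.8],[-0.0,0.0,-0.0,0.2,-0.01,0.21,0.8],[-0.0,0.0,-0.0,0.2,-0.01,0.21,0.8],[-0.0,0.0,-0.0,0.2,-0.01,0.21,0.8],[-0.0,0.0,-0.0,0.2,-0.01,0.21,0.8]]
```

Call:
servo_tool([
  [[0,0,0,0.2,-0.02,0.2,0.8],[0,0,0,0.2,-0.02,0.2,0.8],[0,0,0,0.2,-0.02,0.2,0.8],[0,0,0,0.2,-0.02,0.2,0.8],[0,0,0,0.2,-0.02,0.2,0.8],[0,0,0,0.15,-0.02,0.2,0.8],[0,0,0,0.1,0,0.2,0.8],[0,0,0,0,0,0,0.8]],
])

```text
time: 9.95
ee_pos: [0.411, -0.0577, 0.07]
tcp_rot: [-179.9, -3.0, -1.1]
wrist_force: [-0.1, 0.1, -0.5]
opening: 0.0104
```

```bash
python3 - <<'E'
from h import *
where()
plan(place(.030,.0015,7),3,.8)
s=imaging.camera("scene");t=imaging.camera("top")
cv2.imwrite("pics/s6.png",cv2.resize(s[175:240,180:255],None,fx=10,fy=9,interpolation=3))
cv2.imwrite("pics/t6.png",cv2.resize(t[190:250,195:265],None,fx=10,fy=10,interpolation=3))
E
```

```text
t 9.95 rear mm [26.1 -0.   3.5] rpy in box [ 0.08  6.97 -0.14] F box [-0.2  0.1 -0.5] tq [-0.02  0.08 -0.04] open 10.4 q6 172.8
[[-0.001,-0.0,-0.001,0.14,0.0,0.05,0.8],[-0.001,-0.0,-0.001,0.14,0.0,0.05,0.8],[-0.001,-0.0,-0.001,0.14,0.0,0.05,0.8]]
```

View pics/s6.png

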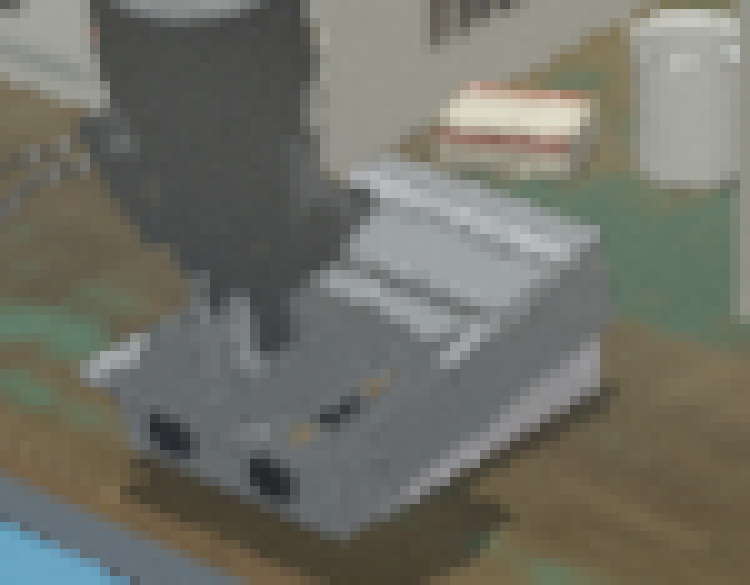

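View pics/t6.png

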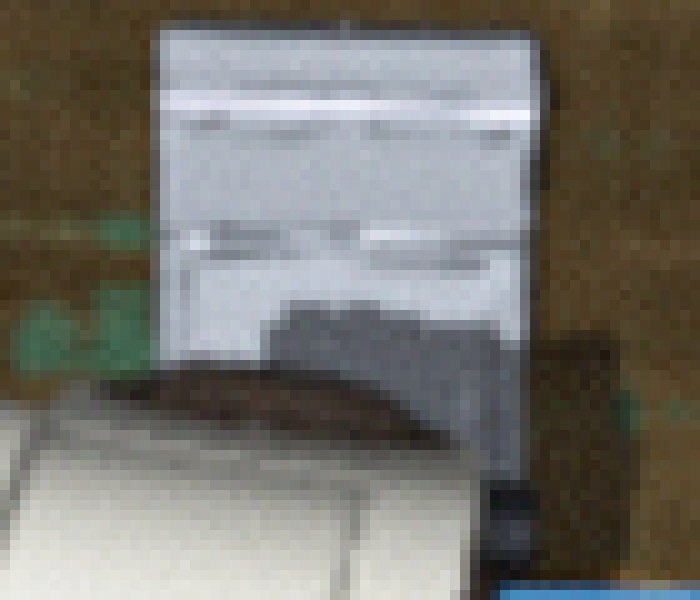

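```bash
python3 - <<'E'
from h import *
T,o=cur(); Rc=T[:3,:3]@np.diag([1,-1,-1.])
P=T[:3,3]+np.array([[GX,.046,-GH+.004],[GX,-.046,-GH+.004]])@Rc.T
F=ap(boxT(*BOX),[[.036,.046,.0095],[.036,-.046,.0095],[.036,.046,.0065],[.036,-.046,.0065]])
for n,o_ in (("top",(195,190,10,10)),("scene",(180,175,10,9))):
    print(n,((proj(n,np.r_[P,F])-o_[:2]+.5)*o_[2:]-.5).round(0).tolist())
E
python3 - <<'E'
import cv2
cv2.imwrite("pics/t6b.png",cv2.imread("pics/t6.png")[200:300,140:560].repeat(2,0)[:,:].repeat(1,1)) 
im=cv2.imread("pics/s6.png")[220:420,280:560]; cv2.imwrite("pics/s6b.png",cv2.resize(im,None,fx=2.5,fy=2.5))
E
```

```text
top [[193.0, 259.0], [498.0, 271.0], [193.0, 230.0], [499.0, 240.0], [195.0, 228.0], [499.0, 239.0]]
scene [[289.0, 248.0], [467.0, 320.0], [304.0, 234.0], [483.0, 304.0], [306.0, 239.0], [484.0, 310.0]]
```

View pics/s6b.png

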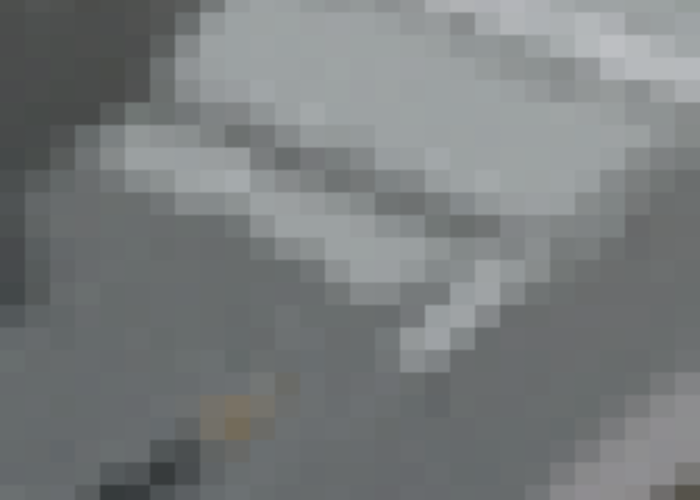

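View pics/t6b.png

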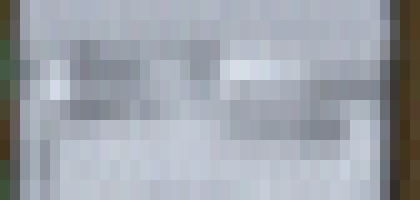

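```bash
python3 - <<'E'
from h import *
where()
plan(place(.029,.0025,9),4,.8)
print();plan(place(.029,-.001,9),7,.8,T0=place(.029,.0025,9))
E
```

```text
t 10.05 rear mm [26.2 -0.   4. ] rpy in box [ 0.07  6.95 -0.14] F box [-0.1  1.4 -0.3] tq [-0.01  0.08  0.03] open 10.4 q6 172.8
[[-0.0,-0.009,-0.001,0.08,0.0,-0.03,0.8],[-0.0,-0.009,-0.001,0.08,0.0,-0.03,0.8],[-0.0,-0.009,-0.001,0.08,0.0,-0.03,0.8],[-0.0,-0.009,-0.001,0.08,0.0,-0.03,0.8]]

[[0.0,0.0,0.0,0.01,-0.0,0.05,0.8],[0.0,0.0,0.0,0.01,-0.0,0.05,0.8],[0.0,0.0,0.0,0.01,-0.0,0.05,0.8],[0.0,0.0,0.0,0.01,-0.0,0.05,0.8],[0.0,0.0,0.0,0.01,-0.0,0.05,0.8],[0.0,0.0,0.0,0.01,-0.0,0.05,0.8],[0.0,0.0,0.0,0.01,-0.0,0.05,0.8]]
```

Call:
servo_tool([
  [[0,-0.009,0,0.08,0,-0.03,0.8],[0,-0.009,0,0.08,0,-0.03,0.8],[0,-0.009,0,0.08,0,-0.03,0.8],[0,-0.009,0,0.08,0,-0.03,0.8],[0,0,0,0,0,0,0.8],[0,0,0,0,0,0,0.8]],
])

```text
time: 10.55
ee_pos: [0.4147, -0.0579, 0.0724]
tcp_rot: [-179.9, -0.8, -1.1]
wrist_force: [0.9, -0.9, -0.7]
opening: 0.0107
```

```bash
python3 -c "
from h import *
where()"
```

```text
t 10.55 rear mm [29.6 -0.2  2.7] rpy in box [ 0.07  9.2  -0.15] F box [ 0.8 -0.9 -0.9] tq [-0.02  0.04  0.06] open 10.7 q6 173.1
```

Call:
servo_tool([
  [[0,0,0,0,0,0.1,0.8],[0,0,0,0,0,0.1,0.8],[0,0,0,0,0,0,0.8]],
])

```text
time: 10.8
ee_pos: [0.4148, -0.0579, 0.0701]
tcp_rot: [-179.9, -0.8, -1.1]
wrist_force: [0.5, 0.2, -1.4]
opening: 0.0104
```

```bash
python3 -c "
from h import *
where()"
```

```text
t 10.8 rear mm [29.2 -0.2  0.4] rpy in box [ 0.07  9.22 -0.14] F box [ 0.3  0.2 -1.4] tq [-0.01  0.03  0.01] open 10.4 q6 173.1
```

Call:
servo_tool([
  [[0,0,0,0,0,0.1,0.8],[0,0,0,0,0,0,0.8]],
])

```text
time: 10.97
ee_pos: [0.4148, -0.0579, 0.0695]
tcp_rot: [-179.9, -0.8, -1.1]
wrist_force: [-1.6, 0.4, 1.6]
opening: 0.0105
```

```bash
python3 -c "
from h import *
where()"
```

```text
t 10.9667 rear mm [29.1 -0.2 -0.1] rpy in box [ 0.06  9.18 -0.14] F box [-1.3  0.4  1.8] tq [ 0.03  0.14 -0.01] open 10.5 q6 173.1
```

Call:
servo_tool([
  [[0,0,0,0,0,0.1,0.8],[0,0,0,0,0,0,0.8]],
])

```text
time: 11.13
ee_pos: [0.4148, -0.0579, 0.0694]
tcp_rot: [-179.9, -0.9, -1.1]
wrist_force: [-1.1, -0.1, 3.6]
opening: 0.0102
```

```bash
python3 -c "
from h import *
where()"
```

```text
t 11.1333 rear mm [29.1 -0.2 -0.2] rpy in box [ 0.06  9.13 -0.14] F box [-0.4 -0.1  3.8] tq [0.07 0.14 0.  ] open 10.2 q6 173.1
```

Contact with the seat comes at the predicted height (rear at about z -0.1 mm). I'll raise it 1 mm and slide it under the flap.

Call:
servo_tool([
  [[0,0,0,0,0,-0.15,0.8],[0,0,0,0.2,0,-0.03,0.8],[0,0,0,0.2,0,-0.03,0.8],[0,0,0,0.2,0,-0.03,0.8],[0,0,0,0.2,0,-0.03,0.8],[0,0,0,0,0,0,0.8]],
])

```text
time: 11.63
ee_pos: [0.4236, -0.0581, 0.0719]
tcp_rot: [-179.9, -0.9, -1.1]
wrist_force: [0.8, -0.3, -0.8]
opening: 0.0104
```

```bash
python3 -c "
from h import *
where()
plan(place(.053,.001,8),8,.8)
s=imaging.camera('scene')
cv2.imwrite('pics/s7.png',cv2.resize(s[175:240,180:255],None,fx=10,fy=9,interpolation=3))"
```

```text
t 11.6333 rear mm [38.2 -0.2  0.8] rpy in box [ 0.06  9.12 -0.15] F box [ 0.7 -0.3 -0.9] tq [-0.02  0.03 -0.03] open 10.4 q6 173.2
[[-0.0,0.002,-0.0,0.18,-0.0,-0.02,0.8],[-0.0,0.002,-0.0,0.18,-0.0,-0.02,0.8],[-0.0,0.002,-0.0,0.18,-0.0,-0.01,0.8],[-0.0,0.002,-0.0,0.18,-0.0,-0.01,0.8],[-0.0,0.002,-0.0,0.18,-0.0,-0.01,0.8],[-0.0,0.002,-0.0,0.18,-0.0,-0.01,0.8],[-0.0,0.002,-0.0,0.18,-0.0,-0.01,0.8],[-0.0,0.002,-0.0,0.18,-0.0,-0.01,0.8]]
```

View pics/s7.png

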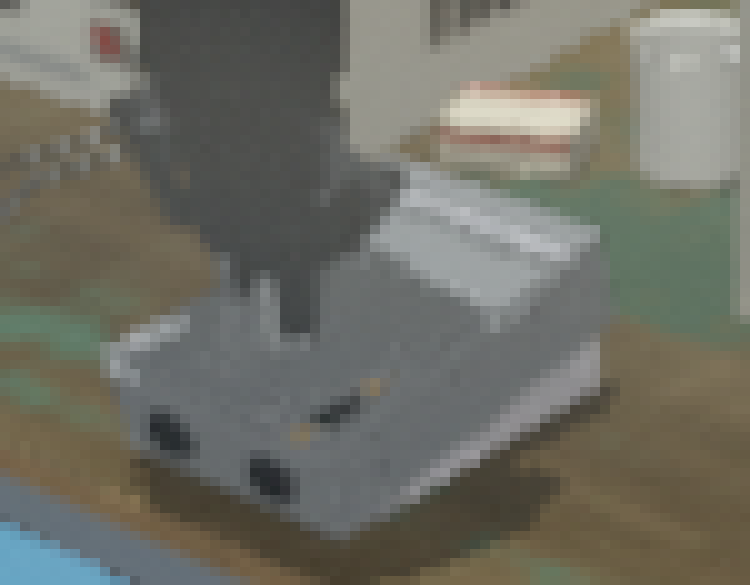

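The flap's free edge, at about (430,290) in the crop, meets the cover and the flap shows no rise. Rear at x = 38 mm with no contact force, so I'll continue.

Call:
servo_tool([
  [[0,0.002,0,0.2,0,-0.02,0.8],[0,0.002,0,0.2,0,-0.02,0.8],[0,0.002,0,0.2,0,-0.02,0.8],[0,0.002,0,0.2,0,-0.02,0.8],[0,0,0,0,0,0,0.8]],
])

```text
time: 12.1
ee_pos: [0.432, -0.0583, 0.0724]
tcp_rot: [-179.9, -1.3, -1.1]
wrist_force: [-0.2, 0.7, -1.7]
opening: 0.0102
```

```bash
python3 -c "
from h import *
where()
plan(place(.053,.001,8),4,.8)"
```

```text
t 12.1 rear mm [46.8 -0.2  0.4] rpy in box [ 0.06  8.67 -0.15] F box [-0.5  0.7 -1.6] tq [-0.03  0.07  0.01] open 10.2 q6 173.3
[[-0.0,0.003,-0.001,0.15,-0.0,-0.02,0.8],[-0.0,0.003,-0.001,0.15,-0.0,-0.02,0.8],[-0.0,0.003,-0.001,0.15,-0.0,-0.02,0.8],[-0.0,0.003,-0.001,0.15,-0.0,-0.02,0.8]]
```

Call:
servo_tool([
  [[0,0.003,0,0.15,0,-0.03,0.8],[0,0.003,0,0.15,0,-0.03,0.8],[0,0.003,0,0.15,0,-0.02,0.8],[0,0,0,0,0,0,0.8]],
])

```text
time: 12.43
ee_pos: [0.4368, -0.0584, 0.0733]
tcp_rot: [-179.9, -1.9, -1.1]
wrist_force: [-0.8, -0.6, -1.7]
opening: 0.0103
```

```bash
python3 -c "
from h import *
where()"
```

```text
t 12.4333 rear mm [51.8 -0.2  1.1] rpy in box [ 0.06  8.12 -0.15] F box [-1.1 -0.6 -1.6] tq [-0.02  0.02 -0.03] open 10.3 q6 173.3
```

Call:
servo_tool([
  [[0,0,0,0.1,0,-0.02,0.8],[0,0,0,0.1,0,-0.02,0.8],[0,0,0,0,0,0,0.8]],
])

```text
time: 12.68
ee_pos: [0.4373, -0.0584, 0.0733]
tcp_rot: [-179.9, -1.7, -1.1]
wrist_force: [-0.0, 0.1, -1.6]
opening: 0.0108
```

```bash
python3 -c "
from h import *
where()"
```

```text
t 12.6833 rear mm [52.2 -0.3  0.7] rpy in box [ 0.05  8.33 -0.15] F box [-0.3  0.1 -1.6] tq [-0.01 -0.   -0.03] open 10.8 q6 173.4
```

Call:
servo_tool([
  [[0,0,0,0.2,0,-0.03,0.8]],
])

```text
time: 12.77
ee_pos: [0.4376, -0.0586, 0.0733]
tcp_rot: [-180.0, -1.5, -1.1]
wrist_force: [-16.8, -1.7, 5.2]
opening: 0.0104
```

```bash
python3 -c "
from h import *
where()
s=imaging.camera('scene');t=imaging.camera('top')
where()
cv2.imwrite('pics/s8.png',cv2.resize(s[175:240,180:255],None,fx=10,fy=9,interpolation=3))
cv2.imwrite('pics/t8.png',cv2.resize(t[190:250,195:265],None,fx=10,fy=10,interpolation=3))"
```

```text
t 12.7667 rear mm [52.5 -0.5  0.4] rpy in box [ 0.01  8.53 -0.15] F box [-15.6  -2.    8. ] tq [-0.35  3.14  0.31] open 10.4 q6 173.4
t 12.8667 rear mm [52.5 -0.4  0.2] rpy in box [ 0.03  8.55 -0.14] F box [-8.2 -0.7  1.9] tq [-0.24  1.74  0.23] open 10.8 q6 173.4
```

View pics/s8.png

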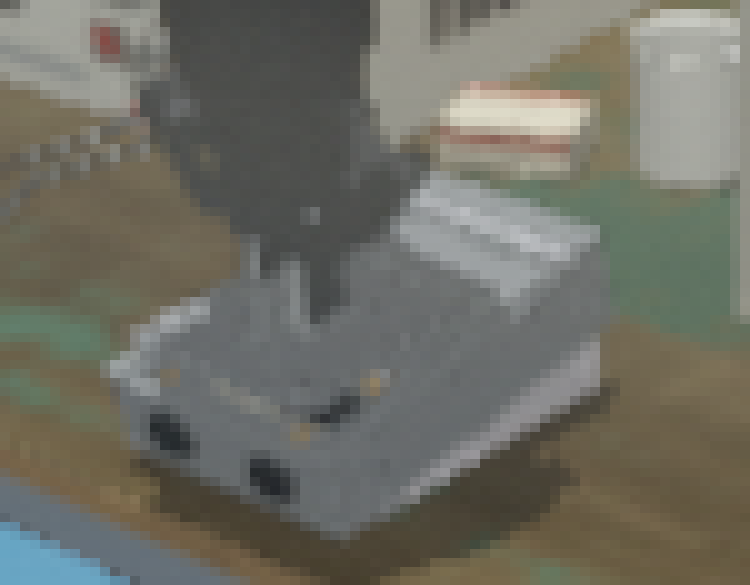

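View pics/t8.png

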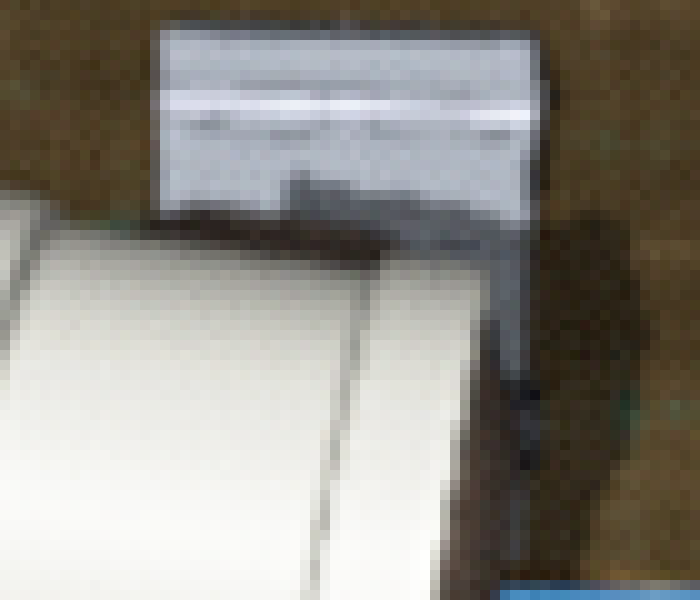

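Firm contact at x = 52.5 mm nominal: 16 N backwards, flap still down at about (460,265). That fits the rear edge meeting the stop. Next I'll tilt the cover flat about its rear edge.

```bash
python3 -c "
from h import *
where()
A=place(.0521,.0005,4,y=-.0003)
plan(A,5,.8)
plan(place(.0521,.000,0,y=-.0003),5,.8,T0=A)"
```

```text
t 12.8667 rear mm [52.5 -0.4  0.2] rpy in box [ 0.03  8.55 -0.14] F box [-8.2 -0.7  1.9] tq [-0.24  1.74  0.23] open 10.8 q6 173.4
[[-0.0,0.016,-0.001,-0.02,0.0,0.1,0.8],[-0.0,0.016,-0.001,-0.02,0.0,0.1,0.8],[-0.0,0.016,-0.001,-0.02,0.0,0.1,0.8],[-0.0,0.016,-0.001,-0.02,0.0,0.1,0.8],[-0.0,0.016,-0.001,-0.02,0.0,0.1,0.8]]
[[0.0,0.014,0.0,-0.01,-0.0,0.1,0.8],[0.0,0.014,0.0,-0.01,-0.0,0.1,0.8],[0.0,0.014,0.0,-0.01,-0.0,0.1,0.8],[0.0,0.014,0.0,-0.01,-0.0,0.1,0.8],[0.0,0.014,0.0,-0.01,-0.0,0.1,0.8]]
```

Call:
servo_tool([
  [[0,0.016,0,-0.02,0,0.1,0.8],[0,0.016,0,-0.02,0,0.1,0.8],[0,0.016,0,-0.02,0,0.1,0.8],[0,0.016,0,-0.02,0,0.1,0.8]],
])

```text
time: 13.2
ee_pos: [0.4374, -0.0585, 0.0686]
tcp_rot: [-179.9, -5.3, -1.1]
wrist_force: [-1.7, -0.8, -0.4]
opening: 0.0105
```

```bash
python3 -c "
from h import *
where()
plan(place(.0521,.000,1,y=-.0003),5,.8)"
```

```text
t 13.2 rear mm [52.5 -0.3  0.2] rpy in box [ 0.04  4.72 -0.14] F box [-1.8 -0.8 -0.1] tq [-0.03  0.36  0.07] open 10.5 q6 173.1
[[-0.0,0.013,-0.0,-0.02,0.0,0.09,0.8],[-0.0,0.013,-0.0,-0.02,0.0,0.09,0.8],[-0.0,0.013,-0.0,-0.02,0.0,0.09,0.8],[-0.0,0.013,-0.0,-0.02,0.0,0.09,0.8],[-0.0,0.013,-0.0,-0.02,0.0,0.09,0.8]]
```

Call:
servo_tool([
  [[0,0.014,0,-0.01,0,0.1,0.8],[0,0.014,0,-0.01,0,0.1,0.8],[0,0.014,0,-0.01,0,0.1,0.8],[0,0.014,0,-0.01,0,0.1,0.8]],
])

```text
time: 13.53
ee_pos: [0.4376, -0.0585, 0.0651]
tcp_rot: [-180.0, -9.0, -1.1]
wrist_force: [-3.2, 0.5, 1.0]
opening: 0.0104
```

```bash
python3 -c "
from h import *
where()
plan(place(.0521,-.0005,0,y=-.0003),3,.8)"
```

```text
t 13.5333 rear mm [52.8 -0.3  1.1] rpy in box [ 0.03  1.03 -0.13] F box [-2.9  0.4  1.5] tq [0.01 0.72 0.06] open 10.4 q6 172.8
[[-0.0,0.006,-0.001,-0.03,0.0,0.09,0.8],[-0.0,0.006,-0.001,-0.03,0.0,0.09,0.8],[-0.0,0.006,-0.001,-0.03,0.0,0.09,0.8]]
```

Call:
servo_tool([
  [[0,0.006,0,0,0,0.1,0.8],[0,0.006,0,0,0,0.1,0.8],[0,0.006,0,0,0,0.1,0.8]],
])

```text
time: 13.78
ee_pos: [0.4378, -0.0585, 0.0628]
tcp_rot: [-180.0, -10.2, -1.1]
wrist_force: [-4.5, -0.1, 5.6]
opening: 0.0109
```

```bash
python3 -c "
from h import *
where()"
```

```text
t 13.7833 rear mm [52.8 -0.3  0.3] rpy in box [ 0.02 -0.23 -0.14] F box [-3.5 -0.2  6.3] tq [0.11 0.89 0.08] open 10.9 q6 172.8
```

Call:
servo_tool([
  [[0,0,0,0,0,0.1,0.8]],
])

```text
time: 13.87
ee_pos: [0.438, -0.0585, 0.0627]
tcp_rot: [-180.0, -10.3, -1.1]
wrist_force: [-15.0, 1.9, 21.4]
opening: 0.0106
```

```bash
python3 -c "
from h import *
where()"
```

```text
t 13.8667 rear mm [53.  -0.4  0.2] rpy in box [ 0.02 -0.3  -0.14] F box [-11.1   1.6  23.7] tq [0.18 2.49 0.11] open 10.6 q6 172.8
```

```bash
python3 -c "
from h import *
s=imaging.camera('scene');t=imaging.camera('top')
where()
cv2.imwrite('pics/s9.png',cv2.resize(s[180:240,185:250],None,fx=12,fy=10,interpolation=3))
cv2.imwrite('pics/t9.png',cv2.resize(t[190:250,195:265],None,fx=10,fy=10,interpolation=3))
P=ap(boxT(*BOX),[[-.056,.046,.004],[-.056,-.046,.004],[-.0595,.046,.004],[-.0595,-.046,.004],[.036,-.055,.0095],[.036,-.046,.0065]])
print(((proj('scene',P)-[185,180]+.5)*[12,10]-.5).round().tolist())"
```

```text
t 13.9667 rear mm [52.9 -0.4  0.2] rpy in box [ 0.01 -0.27 -0.14] F box [-8.1  2.5 13.7] tq [0.13 1.89 0.04] open 10.5 q6 172.8
[[109.0, 355.0], [324.0, 441.0], [101.0, 360.0], [316.0, 447.0], [541.0, 296.0], [521.0, 294.0]]
```

View pics/s9.png

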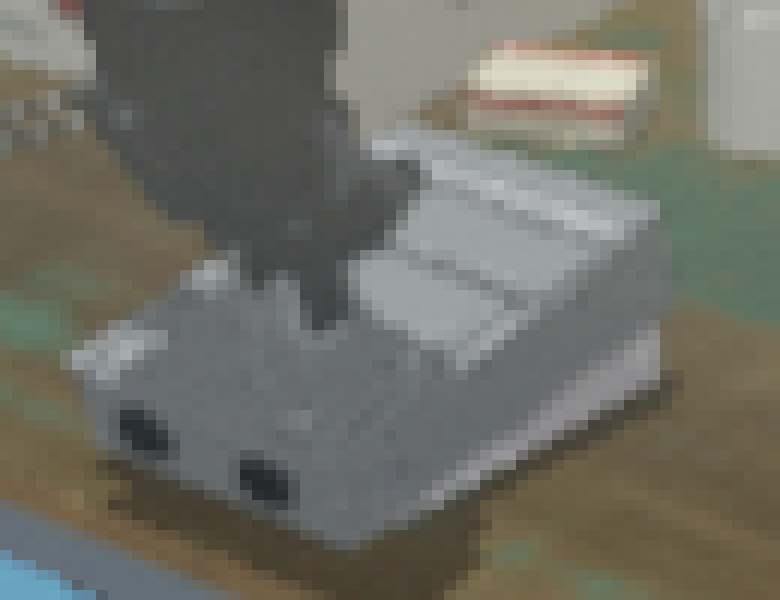

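View pics/t9.png

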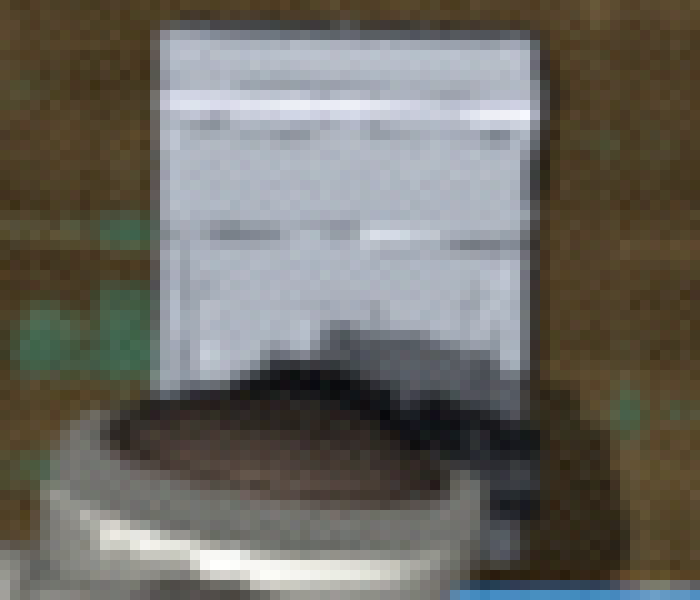

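```bash
python3 -c "
from h import *
s=imaging.camera('scene')[205:238,188:228]
g=cv2.cvtColor(s,cv2.COLOR_BGR2GRAY)
g=np.clip((g.astype(float)-70)*4,0,255).astype('uint8')
cv2.imwrite('pics/s10.png',cv2.resize(g,None,fx=18,fy=18,interpolation=0))
for dx in (0,-.003):
  P=ap(boxT(BOX[0]+dx,BOX[1],BOX[2]),[[-.056,.046,.004],[-.056,-.046,.004],[-.056,.046,0],[-.056,-.046,0]])
  print(((proj('scene',P)-[188,205]+.5)*18-.5).round().tolist())"
```

```text
[[110.0, 190.0], [432.0, 345.0], [114.0, 204.0], [435.0, 360.0]]
[[99.0, 196.0], [421.0, 352.0], [103.0, 210.0], [425.0, 366.0]]
```

View pics/s10.png

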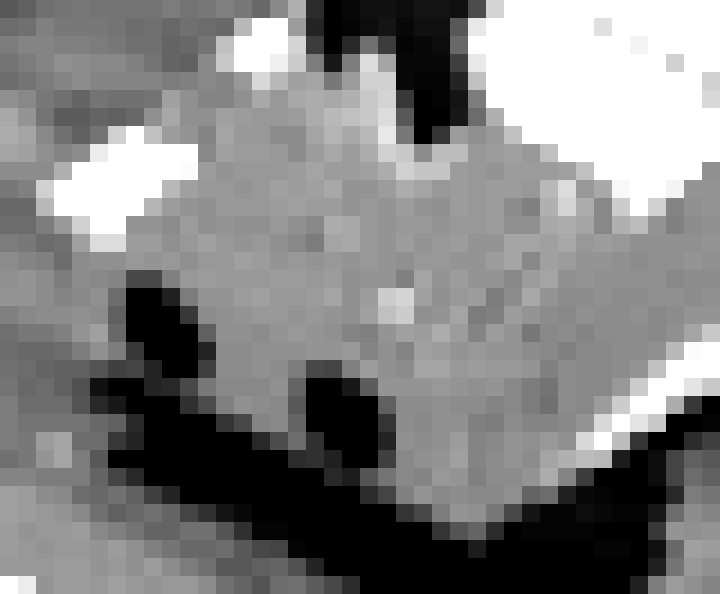

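I can't read the cover's front edge in this picture. I'll test mechanically instead: ease the down-force and push toward the stop.

Call:
servo_tool([
  [[0,0,0,0.1,0,-0.04,0.8],[0,0,0,0.2,0,0,0.8]],
])

```text
time: 14.18
ee_pos: [0.438, -0.0586, 0.0627]
tcp_rot: [-180.0, -9.9, -1.1]
wrist_force: [-24.3, 0.0, 15.3]
opening: 0.0106
```

```bash
python3 -c "
from h import *
where()"
```

```text
t 14.1833 rear mm [53.  -0.5 -0.2] rpy in box [-0.01  0.06 -0.15] F box [-21.3  -0.4  19.3] tq [-0.08  4.27  0.14] open 10.6 q6 172.8
```

Call:
servo_tool([
  [[0,0,0,0.2,0,0,0.8],[0,0,0,0.2,0,0.02,0.8]],
])

```text
time: 14.35
ee_pos: [0.438, -0.0586, 0.0627]
tcp_rot: [180.0, -9.5, -1.2]
wrist_force: [-22.3, 0.9, 16.7]
opening: 0.0111
```

```bash
python3 -c "
from h import *
where()"
```

```text
t 14.35 rear mm [52.8 -0.5 -0.7] rpy in box [-0.03  0.54 -0.16] F box [-19.1   0.5  20.3] tq [0.05 3.44 0.24] open 11.1 q6 172.9
```

Call:
servo_tool([
  [[0,0.006,0,0,0,0,0.8],[0,0.004,0,0.02,0,0.05,0.8],[0,0,0,0.02,0,0.1,0.8]],
])

```text
time: 14.6
ee_pos: [0.438, -0.0586, 0.0627]
tcp_rot: [180.0, -10.0, -1.2]
wrist_force: [-16.7, 2.4, 22.2]
opening: 0.0107
```

```bash
python3 -c "
from h import *
where()
s=imaging.camera('scene');where();imaging.camera('top');where()
cv2.imwrite('pics/s11.png',cv2.resize(s[180:240,185:250],None,fx=12,fy=10,interpolation=3))
cv2.imwrite('pics/s11f.png',s)"
```

```text
t 14.6 rear mm [52.9 -0.5 -0.1] rpy in box [-0.03 -0.01 -0.16] F box [-12.6   2.1  24.8] tq [0.25 2.69 0.14] open 10.7 q6 172.8
t 14.65 rear mm [52.9 -0.5 -0.1] rpy in box [-0.03 -0.   -0.15] F box [-9.8  0.8 15.9] tq [0.11 2.03 0.17] open 10.4 q6 172.8
t 14.7 rear mm [52.9 -0.5 -0.1] rpy in box [-0.03  0.   -0.15] F box [-9.7  0.9 15.8] tq [0.14 2.03 0.12] open 10.6 q6 172.8
```

View pics/s11.png

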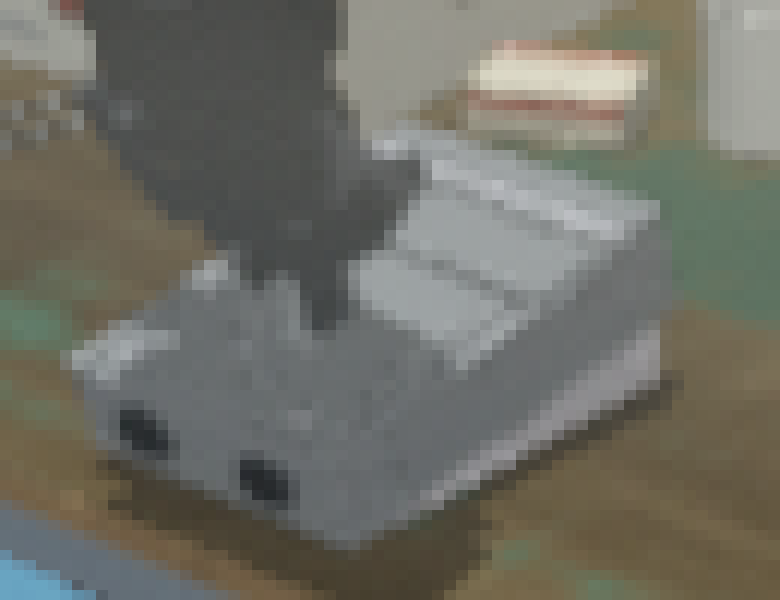

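View pics/s11f.png

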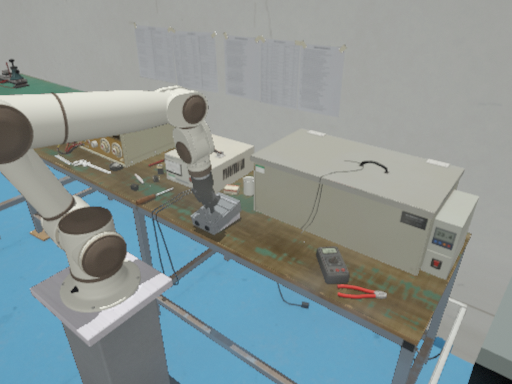

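The cover lies flat with the flap's edge down on it at about (440,270) in the crop. The bystanders look unmoved and the push is steady at about 16 N down. Handing in.

```bash
python3 -c "
from h import *
print(bot.job_done()); where()"
```

```text
the job is handed in; nothing more can be done
None
the job is handed in; nothing more can be done
```

The cover is on the box: I gripped it by its ridge, slid it nose-down under the flap to the stop, tilted it flat and handed it in still gripped and pressed down. `job_done` gave no verdict, and I could take no readings after handing in.

**Last checks, at 14.7 s of the 38 s allowed:**
- **Flatness:** the tool's tilt was within 0.2° of the box on all axes. The cover's underside worked out at -0.1 mm from the seat.
- **Push and grip:** about 16 N down and 10 N toward the stop, both steady. The plunger needs 6 N. The fingers were shut on the ridge with a 70 N grip.
- **Flap and bystanders:** in the pictures the flap looked closed throughout, and the screwdriver, multimeter and beaker looked unmoved. I judged both by eye rather than measuring them.

**A disagreement:** the rear edge met a rigid stop at x = 52.9 mm by my camera estimate, not the stated 56 mm. A push of about 20 N did not move it any further. I took that as the real stop, with the 3 mm being error in my box and grip estimates.

**Not confirmed:**
- **Front edge:** I could not read the cover's front edge in the pictures to check this independently.
- **Grip opening:** it read 10–11 mm on the 12 mm ridge throughout, with no sign of slipping.

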